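# Find the rattling analyser cartridge

## Task

In one of the two closed cartridges on the metal carrier plate the metal block has come loose. Pick them up and tilt them lengthwise to find the one whose block slides, and lay that one flat in the empty reject tray; the sound one must end lying flat in its own place on the carrier, where it started.

Things in the scene. Friction and masses are not known exactly. Their poses are not given: they have to be found in the camera images.
- cart_a_center (a point): centre (half-way up) of the cartridge on the left (+y) of the metal carrier plate, seen from the robot: closed white box 96 x 46 x 40 mm (x length, y width, z up), 0.3 kg, lying flat, underside 6 mm above the bench, 160 mm beside its identical twin. Grasp it across the 46 mm. A clear window 84 x 18 mm along the lid shows the copper block inside on a black floor. Either one may be faulty.
- cart_b_center (a point): centre (half-way up) of the cartridge on the right (-y) of the metal carrier plate, seen from the robot: closed white box 96 x 46 x 40 mm (x length, y width, z up), 0.3 kg, lying flat, underside 6 mm above the bench, 160 mm beside its identical twin. Grasp it across the 46 mm. A clear window 84 x 18 mm along the lid shows the copper block inside on a black floor. Either one may be faulty.
- block_a_center (a point): centre of the copper block, 40 x 34 x 22 mm, sealed in the left (+y) cartridge; mid-length at the start, axes as the cartridge's. If sound it is held and shifts under 3 mm; if loose it slides up to 24 mm along x either way once tilted over about 15 degrees (at 35 degrees in well under 1 s), can be felt as a shift of weight, and stays there when levelled.
- block_b_center (a point): centre of the copper block, 40 x 34 x 22 mm, sealed in the right (-y) cartridge; mid-length at the start, axes as the cartridge's. If sound it is held and shifts under 3 mm; if loose it slides up to 24 mm along x either way once tilted over about 15 degrees (at 35 degrees in well under 1 s), can be felt as a shift of weight, and stays there when levelled.
- reject_tray: fixed open grey tray 230 x 190 mm (its x and y), 24 mm high, walls and floor 5 mm thick, on the bench beside the carrier (left or right of it), empty; origin at the centre of its underside, z up. Jars and racks stand beyond it and the carrier, farther from the robot.
Things that resemble listed ones, but are neither listed nor needed, are in the scene too. Leave any red or yellow look-alike of the part that bears cart_b_center alone.

How it is judged:
By the outcome, as a careful person would: the job done as asked, in the order asked, and still so for the second after the job is handed in, with the robot touching nothing.
It also fails if it takes over 58 s, if anything falls off the work surface, if the arm or the gripper's body presses on something with over 40 N, if the wrist force passes 120 N, or if a joint passes its speed limit or range.

## Robot

A 6-joint arm with a two-finger parallel gripper is mounted at the origin on the work surface. World frame = base frame: x ahead of the robot, y to its left, z up, the work surface at z = 0. Lengths are in m, angles in degrees, forces in N, time in s.
With the tool pointing down it reaches from about 0.325 to 0.925 m from the base axis. Payload 3.1 kg.
Tool frame: the origin (TCP) lies midway between the tips of the shut fingers; the grasp point (between the pads) lies 19 mm behind it; z points along the fingers, y is the line along which they close (so a half turn about z gives the same grasp; the last joint's range is limited). The gripper opens to 85 mm and grips with 20 to 120 N. Pads are 22 mm wide; open, the fingers measure 114 mm over their backs; the gripper's body (76 mm by 85 mm) begins 54 mm behind the grasp point. The pads swing forward as they close: fully open they stand 13 mm farther back than shut.
Start: joints at [-81.371, 12.427, 92.441, -0, 75.132, -6.429], TCP at [0.162, -0.604, 0.231] pointing down, gripper open.
Joint ranges: [-157.48, 157.48], [-44.54, 120.13], [17.64, 146.25], [-64.5, 244.5], [7.68, 150.69], [-147.95, 147.95]. Speed limits (degrees/s): [159.86, 159.86, 180, 180, 180, 180].

## Interface

Orientations are given as [roll, pitch, yaw] about the fixed x, y, z axes, in that order (R = Rz(yaw) Ry(pitch) Rx(roll)).
In Python, from station import robot gives the robot as it stands. The module is installed in compiled form; this text tells all that it offers.
- The arm moves only by the tool drive_tool, never from a script. Its argument "increments" is one flat list of numbers, 5 for each row, row after row: the shift along the tool's x, y, z in m, then the turn about the tool's z in degrees, then the finger opening in m, from 0 to 0.0854. In form: [dx, dy, dz, spin, gripper, dx, dy, dz, spin, gripper, ...]. A call has exactly 8 rows; each row shifts and turns the commanded pose from where the row before left it, along the tool's axes as they then stand; what a row does not reach is not made up. A row lasts 1/10 s, in which the tool goes at most 50 mm and 8.59 degrees, less where a joint would pass 70% of its speed; a pose out of reach is approached as far as the arm can. A call is refused whole if a number of a shift passes 0.05 or a number of a turn 8.59, either way. A call with a gripper value outside its range is refused whole. The fingers move at their own pace and stop on an object; "squeeze" is the grip in N (left out, the last holds). Time passes only in rows, so rows that do not move let the fingers close, or fill a call up. It gives the time, the measured TCP pose, the force, the opening and the grip force at its end, in the units of the state.
- robot.sense(): the state, without advancing time (a new reading comes with each control period).
- robot.camera(name): name is "scene" or "top"; returns a dict with "img" (384x512x3 uint8, red, green, blue), "vertical_fov" (degrees; the focal length in pixels is half the picture's height over the tangent of half this angle, whatever the lens; pixels are square), "cx", "cy" (the principal point, pixels), "eye" and "orientation" of the camera in the world. Camera axes: x right, y down, z forward; pixel columns grow to the right and rows downward; lengths in m; the calibration is good to about 2 mm. A picture is of the moment at which its call begins. There is no depth.
- robot.sign_off(): hands the job in; it is judged then, once.
The state is a dict: "time": time; "joint_pos": joint angles; "qd": joint speeds; "tau": joint torques, N m; "tcp_pos": TCP position; "tool_rot": TCP orientation; "ft_force": force on the tool from outside, world axes, zero at the start; "torque": the same for the moment, N m; "opening": opening from 0.0 (shut) to 1.0 (fully open); "gripper_force": force on a finger pad.
Only numpy, scipy, OpenCV 4.12 (cv2) and the standard library are available. Lean on these libraries where they do the work, as an engineer would, in place of code of your own. Each camera call takes 0.05 s, during which the arm holds its last target. There are 200 camera calls.

## Working session

There is one attempt and no reset: what is moved stays moved. The work goes in short steps, Python scripts to look and compute and a tool call to move; the robot and the scene stay as the last step left them, time stands still between calls to the robot, and variables do not carry over. Pictures are saved under pics/ and viewed, at most 10 in all, crops included, and the job is handed in when it is done.

Besides the shell and the picture viewer there is one more tool, called after "Call:" as name(argument=value, ...), one argument or row to a line, values as JSON. drive_tool: Moves the arm, as the interface text tells. Its arguments: {"type":"object","properties":{"increments":{"type":"array","items":{"type":"number"}},"squeeze":{"type":"number"}},"required":["increments"]}

```bash
mkdir -p pics
cat > h.py <<'E'
import numpy as np, cv2
from station import robot
from scipy.spatial.transform import Rotation as R
def cam(n,f=None):
    c=robot.camera(n)
    if f: cv2.imwrite(f'pics/{f}.png',c['img'][:,:,::-1])
    return c
def Rm(c):
    o=np.array(c['orientation'],float)
    return o if o.shape==(3,3) else R.from_euler('xyz',o,degrees=True).as_matrix()
def px2w(c,u,v,z):
    f=c['img'].shape[0]/2/np.tan(np.radians(c['vertical_fov'])/2)
    d=Rm(c)@np.array([(u-c['cx'])/f,(v-c['cy'])/f,1]); e=np.array(c['eye'])
    return e+d*(z-e[2])/d[2]
def w2px(c,p):
    f=c['img'].shape[0]/2/np.tan(np.radians(c['vertical_fov'])/2)
    q=Rm(c).T@(np.array(p)-np.array(c['eye'])); return f*q[:2]/q[2]+[c['cx'],c['cy']]
E
python3 - <<'E'
from h import *
t=cam('top');s=cam('scene')
for c in(t,s): print({k:c[k] for k in c if k!='img'})
print(robot.sense())
cv2.imwrite('pics/a.png',cv2.resize(np.vstack([t['img'],s['img']])[:,:,::-1],None,fx=.78,fy=.78,interpolation=cv2.INTER_AREA))
cv2.imwrite('pics/top0.png',cv2.resize(t['img'][:,:,::-1],(800,600)))
cv2.imwrite('pics/sc0.png',cv2.resize(s['img'][:,:,::-1],(800,600)))
E
```

```text
{'vertical_fov': 50.4187158741735, 'cx': 256.740243572002, 'cy': 198.39514266912593, 'eye': array([ 0.40604022, -0.0345467 ,  0.89863516]), 'orientation': array([-177.44704535,    0.29482968,  -88.51018734])}
{'vertical_fov': 48.62568959836367, 'cx': 252.79248817750363, 'cy': 191.45499458803425, 'eye': array([1.11554966, 0.23662795, 0.69185629]), 'orientation': array([-1.31829412e+02,  1.38053230e-02,  1.10646215e+02])}
{'time': 0.1, 'joint_pos': array([-8.13711190e+01,  1.24746381e+01,  9.25196391e+01,  1.17459643e-03,
        7.51328622e+01, -6.42897171e+00]), 'qd': array([-0.08307812, -0.03475172, -0.31764291, -0.1172044 ,  0.01090693,
       -0.09062079]), 'tau': array([-8.63746991e-04, -3.98074472e+01, -3.04969132e+01, -1.90432011e-04,
        4.25721184e-03, -6.69286877e-06]), 'tcp_pos': array([ 0.16228335, -0.60280057,  0.23007178]), 'tool_rot': array([-1.79873787e+02, -1.53634363e-02,  1.50575332e+01]), 'ft_force': array([-0.06763849,  0.80577645,  0.89915125]), 'torque': array([ 0.03399465,  0.02248547, -0.06102854]), 'gripper_force': 0.0, 'opening': 1.0026781988558242}
```

View pics/top0.png

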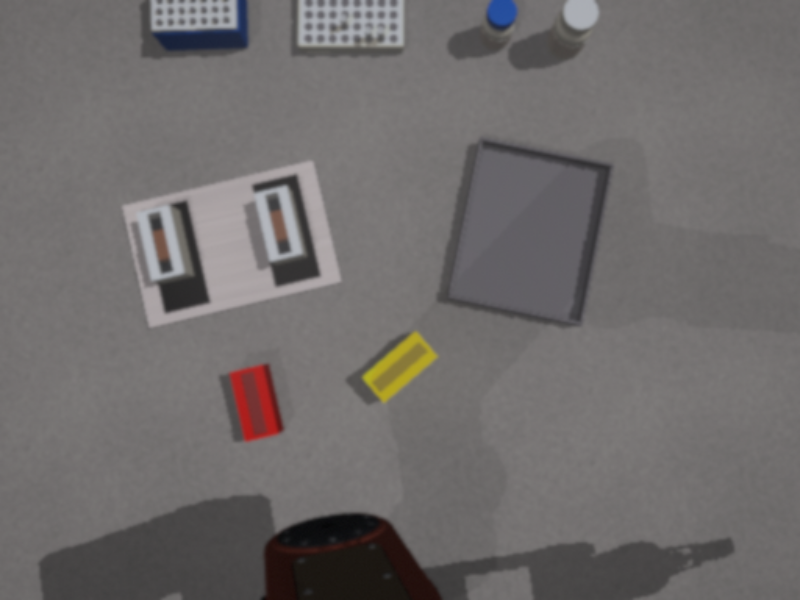

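View pics/sc0.png

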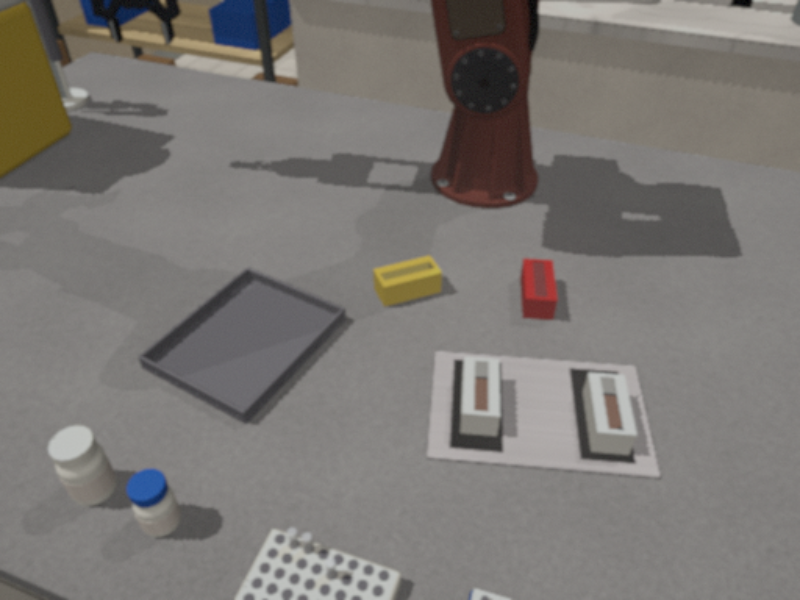

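The top view (800 px scale) shows left cart_a at about (163,243) and right cart_b at about (280,224), both on the plate. The tray is at (530,232). The red box (256,402) and yellow box (400,367) are look-alikes lying on the bench, so I leave them alone. The two white boxes on the plate fit the description, and I'll confirm them in a crop with measurements.

Run:
```python
from h import *
t=cam('top'); im=t['img']; hsv=cv2.cvtColor(im,cv2.COLOR_RGB2HSV)
crop=im[90:215,70:225]
cv2.imwrite('pics/crop1.png',cv2.resize(crop[:,:,::-1],None,fx=4.8,fy=4.8,interpolation=cv2.INTER_CUBIC))
def rect(mask,z,name,n=1):
    cs,_=cv2.findContours(mask,cv2.RETR_EXTERNAL,cv2.CHAIN_APPROX_NONE)
    for c in sorted(cs,key=cv2.contourArea)[::-1][:n]:
        P=np.array([px2w(t,u,v,z)[:2] for u,v in c[:,0].astype(float)]).astype(np.float32)
        (cx,cy),(w,h),a=cv2.minAreaRect(P)
        print(name,np.round([cx,cy,w,h,a],4),'px',c[:,0].mean(0).round(0))
roi=np.zeros(im.shape[:2],np.uint8); roi[90:215,70:225]=1
g=im.min(2)
print([im[int(v*.64),int(u*.64)].tolist() for u,v in((145,240),(185,260),(225,240),(265,225),(163,243),(530,230))])
for th in (195,205,215): 
    rect(((g>th)&(roi>0)).astype(np.uint8),.046,f'lid{th}',2)
cop=((hsv[...,0]<18)&(hsv[...,1]>90)&(roi>0)).astype(np.uint8)
rect(cop,.031,'cop',2)
# tray: darker purple-grey floor
tr=np.zeros_like(roi); tr[85:215,270:400]=1
m=((im.max(2)<112)&(tr>0)).astype(np.uint8)
rect(cv2.morphologyEx(m,cv2.MORPH_OPEN,np.ones((5,5))),.012,'tray')
for p in((480,142),(611,165),(579,325),(443,298)): print(px2w(t,p[0]*.64,p[1]*.64,.024).round(3))
```

```text
[[175, 178, 184], [115, 112, 106], [173, 166, 167], [179, 182, 188], [116, 84, 70], [97, 95, 100]]
cop [5.26300e-01 3.03600e-01 3.78000e-02 9.50000e-03 1.48765e+01] px [103. 156.]
cop [5.58100e-01 1.42800e-01 3.36000e-02 8.20000e-03 1.78078e+01] px [178. 144.]
tray [ 0.548  -0.2142  0.2472  0.2681 79.9183] px [343. 155.]
[ 0.681 -0.132  0.024]
[ 0.653 -0.314  0.024]
[ 0.431 -0.273  0.024]
[ 0.463 -0.086  0.024]
```

View pics/crop1.png

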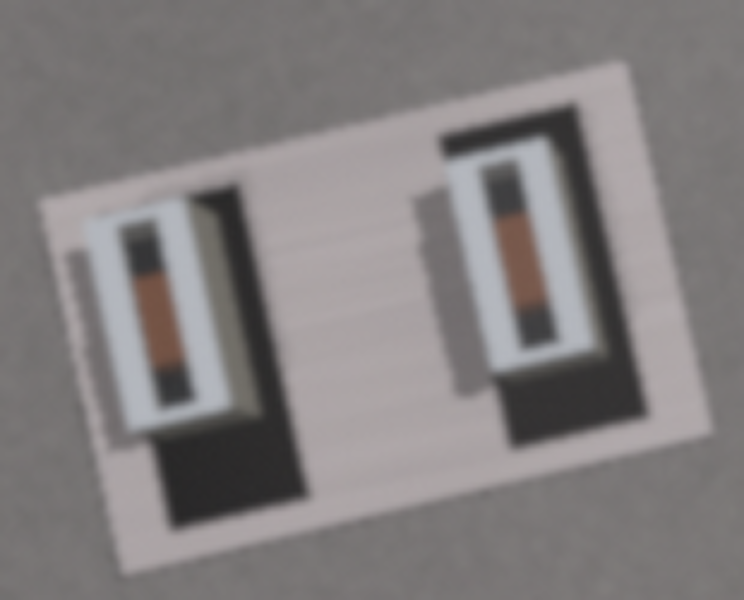

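The crop confirms both white boxes with copper blocks on the plate. Lid A has its corners at crop pixels (85,220), (187,197), (232,412), (133,432). Lid B's are at (447,157), (546,135), (592,352), (492,374).

Run:
```python
from h import *
t=cam('top'); s=cam('scene')
for n,q in dict(a=[(85,220),(187,197),(232,412),(133,432)],b=[(447,157),(546,135),(592,352),(492,374)]).items():
    P=np.array([px2w(t,70+u/4.8,90+v/4.8,.046)[:2] for u,v in q])
    d=(P[0]+P[1]-P[2]-P[3])/2; print(n,P.mean(0).round(4),'L',np.hypot(*d),'W',np.linalg.norm((P[0]+P[3]-P[1]-P[2])/2),'yaw',np.degrees(np.arctan2(d[1],d[0])))
    print('reproj scene(800px)',w2px(s,[*P.mean(0),.046])/.64)
```

```text
a [0.5258 0.2966] L 0.096791341890943 W 0.04504011930052075 yaw 14.646218661812473
reproj scene(800px) [607.35468085 401.40344465]
b [0.5566 0.1394] L 0.09820610201382847 W 0.044709748113850575 yaw 13.73080452826303
reproj scene(800px) [478.40599418 385.106616  ]
```

Call:
drive_tool(
  increments=[0.03,-0.034,0,0,0.085,0.03,-0.034,0,0,0.085,0.03,-0.034,0,0,0.085,0.03,-0.034,0,0,0.085,0.03,-0.034,0,0,0.085,0.03,-0.034,0,0,0.085,0.03,-0.034,0,0,0.085,0.03,-0.034,0,0,0.085],
  squeeze=20,
)

```text
time: 1.05
tcp_pos: [0.3239, -0.2769, 0.2314]
tool_rot: [180.0, -0.0, 15.0]
ft_force: [1.1, 0.3, 0.4]
opening: 0.996
gripper_force: 0.0
```

Call:
drive_tool(
  increments=[0.03,-0.034,0,0,0.085,0.03,-0.034,0,0,0.085,0.03,-0.034,0,0,0.085,0.03,-0.034,0,0,0.085,0.03,-0.034,0,0,0.085,0.03,-0.034,0,0,0.085,0.03,-0.034,0,0,0.085,0.03,-0.034,0,0,0.085],
)

```text
time: 1.85
tcp_pos: [0.4851, 0.0484, 0.2315]
tool_rot: [180.0, -0.0, 15.1]
ft_force: [0.3, -0.7, 0.4]
opening: 0.996
gripper_force: 0.0
```

Call:
drive_tool(
  increments=[0.0155,-0.018,0.02,0.5,0.085,0.0155,-0.018,0.02,0.5,0.085,0.0155,-0.018,0.02,0,0.085,0.0155,-0.018,0.02,0,0.085,0,0,0.02,0,0.085,0,0,0,0,0.085,0,0,0,0,0.085,0,0,0,0,0.085],
)

```text
time: 2.65
tcp_pos: [0.5275, 0.1314, 0.1326]
tool_rot: [180.0, -0.1, 14.0]
ft_force: [-0.3, 0.9, 0.1]
opening: 0.994
gripper_force: 0.0
```

Call:
drive_tool(
  increments=[-0.002,0,0.03,0,0.085,0,0,0.03,0,0.085,0,0,0.03,0,0.085,0,0,0.02,0,0.085,0,0,0.008,0,0.085,0,0,0,0,0.06,0,0,0,0,0.04,0,0,0,0,0.04],
)

```text
time: 3.45
tcp_pos: [0.5266, 0.1315, 0.0155]
tool_rot: [180.0, -0.2, 14.0]
ft_force: [1.0, 0.7, -0.3]
opening: 0.542
gripper_force: 20.6
```

Call:
drive_tool(
  increments=[0,0,0,0,0.04,0,0,0,0,0.04,0,0,0,0,0.04,0,0,0,0,0.04,0,0,0,0,0.04,0,0,0,0,0.04,0,0,0,0,0.04,0,0,0,0,0.04],
)

```text
time: 4.25
tcp_pos: [0.5266, 0.1315, 0.0154]
tool_rot: [180.0, -0.2, 14.1]
ft_force: [-0.2, -1.3, 5.8]
opening: 0.54
gripper_force: 21.3
```

Run:
```python
from h import *
print(robot.sense())
s=cam('scene');cv2.imwrite('pics/s1.png',cv2.resize(s['img'][200:330,230:440,::-1],None,fx=3.5,fy=3.5,interpolation=cv2.INTER_CUBIC))
```

```text
{'time': 4.25, 'joint_pos': array([6.60491481e+00, 1.90061223e+01, 1.10802309e+02, 1.11692236e-02,
       4.99808593e+01, 8.25408541e+01]), 'qd': array([-0.03228968, -0.03060712, -0.00351681, -0.01830577,  0.00043819,
       -0.03353622]), 'tau': array([-2.09834422e-01, -3.34446251e+01, -2.07777250e+01, -1.27495131e-01,
       -2.67646015e-01,  7.14359005e-03]), 'tcp_pos': array([0.52661679, 0.13149088, 0.01540539]), 'tool_rot': array([179.98115332,  -0.21003986,  14.05692863]), 'ft_force': array([-0.20046565, -1.28499348,  5.7540343 ]), 'torque': array([ 0.10265255,  0.18190141, -0.00405234]), 'gripper_force': 21.252477541565895, 'opening': 0.54047966205948}
```

View pics/s1.png

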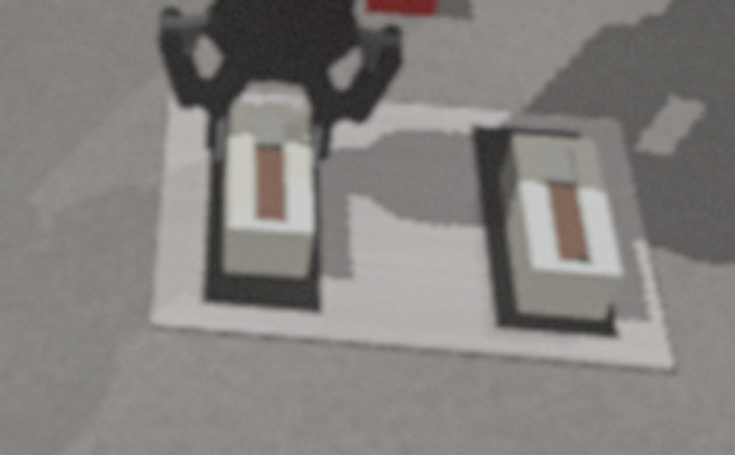

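The picture shows the fingers on the near end of cart_b at (270,120), with the block mid-window. Next I lift gently at low grip to see whether the free end sags.

Call:
drive_tool(
  increments=[0,0,-0.008,0,0.04,0,0,-0.008,0,0.04,0,0,-0.008,0,0.04,0,0,-0.008,0,0.04,0,0,-0.008,0,0.04,0,0,-0.005,0,0.04,0,0,0,0,0.04,0,0,0,0,0.04],
)

```text
time: 5.1
tcp_pos: [0.5247, 0.1311, 0.0583]
tool_rot: [180.0, -0.0, 14.1]
ft_force: [0.2, -0.2, -2.2]
opening: 0.535
gripper_force: 20.9
```

Run:
```python
from h import *
r=robot.sense();print(r['ft_force'],r['torque'],r['opening'],r['gripper_force'])
s=cam('scene');cv2.imwrite('pics/s2.png',cv2.resize(s['img'][170:330,230:440,::-1],None,fx=3.5,fy=3.5,interpolation=cv2.INTER_CUBIC))
```

```text
[ 0.19455871 -0.18247064 -2.24122555] [-0.00558147  0.07560115  0.00221537] 0.5349737088209324 20.8544884622097
```

View pics/s2.png

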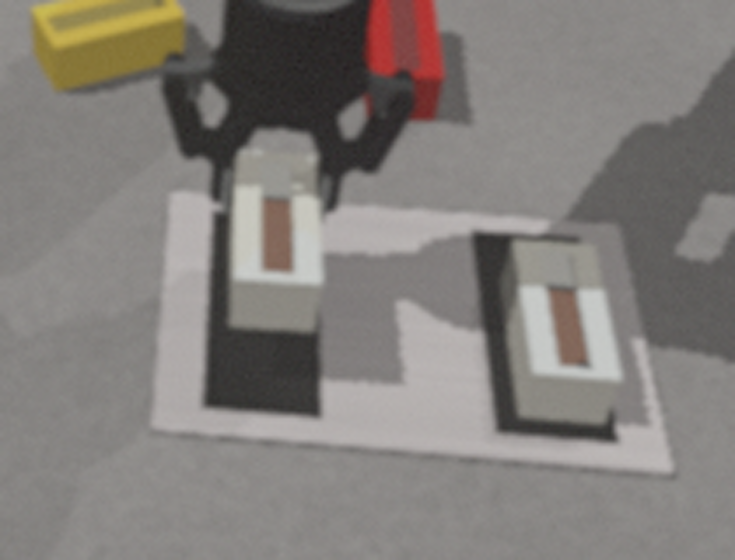

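Call:
drive_tool(
  increments=[0,0,0,0,0.0455,0,0,0,0,0.0455,0,0,0,0,0.0455,0,0,0,0,0.0455,0,0,0,0,0.0455,0,0,0,0,0.0455,0,0,0,0,0.0455,0,0,0,0,0.0455],
)

```text
time: 5.95
tcp_pos: [0.5248, 0.1312, 0.0583]
tool_rot: [-180.0, -0.0, 14.1]
ft_force: [0.1, -0.6, -2.4]
opening: 0.539
gripper_force: 20.9
```

Run:
```python
from h import *
r=robot.sense();print(r['ft_force'],r['torque'],r['opening'],r['gripper_force'])
```

```text
[ 0.10408708 -0.63729414 -2.43001363] [-0.04996195  0.10689123  0.00444052] 0.5387249259913673 20.850179940462112
```

The box stayed level and did not sag. The tool can't tilt itself, so I'll lever the free end up on the tray's fixed near rim, letting the box pivot between the pads.

Call:
drive_tool(
  increments=[-0.006,0.009,-0.01,0,0.04,-0.0138,0.0206,-0.02,0,0.04,-0.0198,0.0295,-0.02,0,0.04,-0.0198,0.0295,-0.02,0,0.04,-0.0198,0.0295,0,0,0.04,-0.0198,0.0295,0,0,0.04,-0.0198,0.0295,0,0,0.04,-0.0198,0.0295,0,0,0.04],
)

```text
time: 6.75
tcp_pos: [0.4396, -0.1047, 0.1292]
tool_rot: [179.9, -0.1, 14.1]
ft_force: [1.0, -0.4, -2.3]
opening: 0.541
gripper_force: 21.0
```

Call:
drive_tool(
  increments=[-0.0198,0.0295,0,0,0.04,-0.0158,0.0236,0,0,0.04,-0.0119,0.0177,0,0,0.04,-0.0079,0.0118,0,0,0.04,-0.004,0.0059,0,4,0.04,0,0,0,8,0.04,0,0,0,8,0.04,0,0,0,5,0.04],
)

```text
time: 7.55
tcp_pos: [0.4038, -0.2038, 0.129]
tool_rot: [180.0, -0.0, -11.2]
ft_force: [-0.3, -0.4, -2.6]
opening: 0.54
gripper_force: 21.0
```

Run:
```python
from h import *
r=robot.sense();print(r['tcp_pos'],r['tool_rot'],r['ft_force'],r['opening'])
s=cam('scene');cv2.imwrite('pics/s3.png',cv2.resize(s['img'][120:290,80:300,::-1],None,fx=3.5,fy=3.5,interpolation=cv2.INTER_CUBIC))
```

```text
[ 0.40380711 -0.20380708  0.12902906] [ 1.79961910e+02 -3.05699075e-02 -1.12343720e+01] [-0.2903986  -0.41364914 -2.61045824] 0.5397253522115133
```

View pics/s3.png

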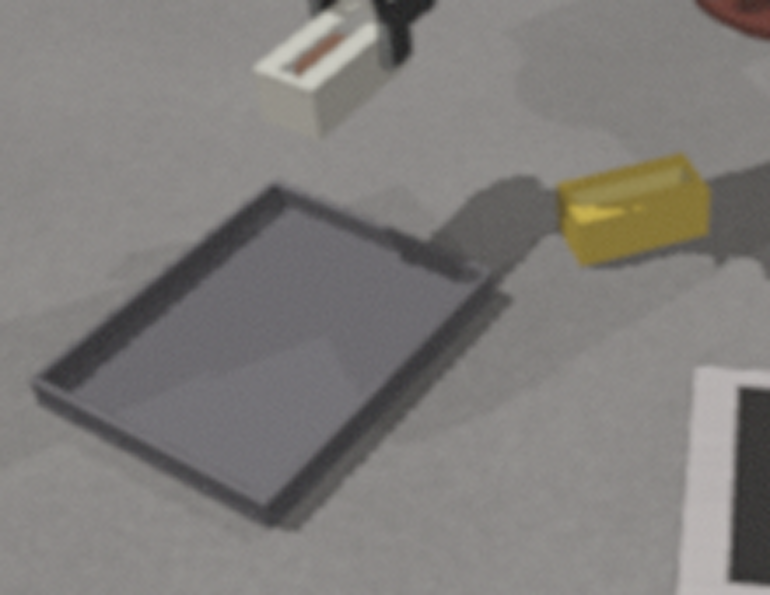

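Run:
```python
from h import *
s=cam('scene')
a=px2w(s,80+491/3.5,120+276/3.5,.024);b=px2w(s,80+277/3.5,120+184/3.5,.024)
print(a,b)
```

```text
[ 0.4678264  -0.08789869  0.024     ] [ 0.43346401 -0.26871048  0.024     ]
```

Call:
drive_tool(
  increments=[0,0,0.015,0,0.04,0,0,0.025,0,0.04,0,0,0.025,0,0.04,0,0,0.015,0,0.04,0,0,0.008,0,0.04,0,0,0.005,0,0.04,0,0,0.004,0,0.04,0,0,0.003,0,0.04],
)

```text
time: 8.45
tcp_pos: [0.4044, -0.2032, 0.0298]
tool_rot: [-180.0, 0.1, -10.9]
ft_force: [-7.8, 4.0, 10.5]
opening: 0.536
gripper_force: 19.4
```

Call:
drive_tool(
  increments=[0,0,0.003,0,0.04,0,0,0.003,0,0.04,0,0,0.003,0,0.04,0,0,0.002,0,0.04,0,0,0.002,0,0.04,0,0,0.002,0,0.04,0,0,0,0,0.04,0,0,0,0,0.04],
)

```text
time: 9.25
tcp_pos: [0.4023, -0.2027, 0.0142]
tool_rot: [-180.0, 0.3, -10.8]
ft_force: [-9.4, 1.9, 8.0]
opening: 0.533
gripper_force: 23.2
```

Run:
```python
from h import *
r=robot.sense();print(r['tcp_pos'],r['tool_rot'],r['ft_force'],r['torque'],r['opening'])
s=cam('scene');cv2.imwrite('pics/s4.png',cv2.resize(s['img'][110:250,100:260,::-1],None,fx=4,fy=4,interpolation=cv2.INTER_CUBIC))
```

```text
[ 0.40229456 -0.20272227  0.01422819] [-179.966876      0.31519718  -10.84899384] [-9.40914927  1.89933856  7.96107935] [3.16596796e-01 1.15494488e+00 1.65763028e-05] 0.5326920542403364
```

View pics/s4.png

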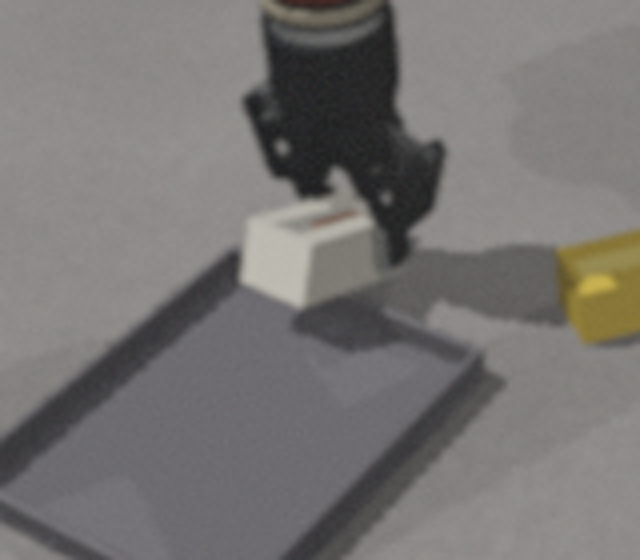

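Run:
```python
from h import *
s=cam('scene'); o=np.array([100,110])
A=np.array([.4023,-.2027,.038]);u=np.array([.982,-.19,0]);v=np.array([.19,.982,0])
def P(th,sx,n,w): 
    t=np.radians(th); k=np.array([0,0,1])
    return (w2px(s,A+sx*(u*np.cos(t)+k*np.sin(t))+(n-.031)*(k*np.cos(t)-u*np.sin(t))+w*v)-o)*4
for th in(20,25,30,35): print(th,'corners L,R top',P(th,.078,.04,-.023).round(),P(th,.078,.04,.023).round(),'R bot',P(th,.078,0,.023).round(),
  'win end',P(th,.072,.04,0).round(),'cop sound',P(th,.05,.025,0).round(),'cop loose',P(th,.026,.025,0).round())
im=s['img'][110:250,100:260];h=cv2.cvtColor(im,cv2.COLOR_RGB2HSV)
m=((h[...,0]<15)&(h[...,1]>70));m[70:]=0;m[:30]=0
y,x=np.nonzero(m);print(len(x),x.min()*4,x.max()*4,y.min()*4,y.max()*4, sorted(zip(x*4,y*4))[:8])
```

```text
20 corners L,R top [240. 230.] [302. 257.] R bot [295. 320.] win end [278. 241.] cop sound [300. 255.] cop loose [325. 246.]
25 corners L,R top [243. 219.] [305. 246.] R bot [293. 310.] win end [280. 231.] cop sound [300. 249.] cop loose [325. 242.]
30 corners L,R top [246. 208.] [308. 234.] R bot [293. 300.] win end [283. 220.] cop sound [301. 242.] cop loose [325. 239.]
35 corners L,R top [249. 197.] [311. 223.] R bot [293. 289.] win end [286. 210.] cop sound [302. 235.] cop loose [326. 235.]Traceback (most recent call last):
  File "<stdin>", line 11, in <module>
    return umr_minimum(a, axis, None, out, keepdims, initial, where)
ValueError: zero-size array to reduction operation minimum which has no identity
```

Run:
```python
from h import *
ims=np.mean([cam('scene')['img'] for _ in range(3)],0).astype(np.uint8)
cv2.imwrite('pics/s5.png',cv2.resize(ims[155:195,155:205,::-1],None,fx=14,fy=14,interpolation=cv2.INTER_CUBIC))
```

```text
(no output)
```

View pics/s5.png

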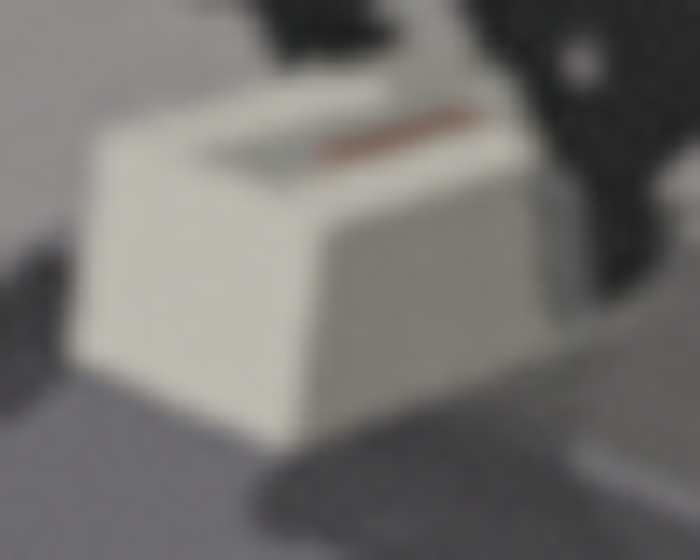

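The lid edges fit a tilt of about 28°. The copper still lies about mid-window (enlarged x from 318 to 490, where a sound block predicts roughly 310–500 and a loose one 395–584). So cart_b looks sound. I'll level it by rolling its low edge on the bench and recheck.

Call:
drive_tool(
  increments=[0,0,-0.012,0,0.04,-0.005,0,-0.012,0,0.04,-0.015,0,0,0,0.04,-0.02,0,0,0,0.04,-0.02,0,0,0,0.04,-0.015,0,0,0,0.04,0,0,0.012,0,0.04,0,0,0.01,0,0.04],
)

```text
time: 10.3
tcp_pos: [0.332, -0.1901, 0.0164]
tool_rot: [179.9, -0.2, -11.0]
ft_force: [1.0, 0.1, -2.8]
opening: 0.537
gripper_force: 22.9
```

Call:
drive_tool(
  increments=[0,0,0.003,0,0.04,0.005,0,0,0,0.04,0.005,0,0.001,0,0.04,0.005,0,0.001,0,0.04,0.005,0,0.001,0,0.04,0.005,0,0.001,0,0.04,0.005,0,0.001,0,0.04,0,0,0,0,0.04],
)

```text
time: 11.1
tcp_pos: [0.3614, -0.1951, 0.0075]
tool_rot: [180.0, -0.1, -10.9]
ft_force: [-0.4, 0.1, 1.7]
opening: 0.537
gripper_force: 23.7
```

Run:
```python
from h import *
r=robot.sense();print(r['tcp_pos'],r['tool_rot'],r['ft_force'],r['torque'],r['opening'])
```

```text
[ 0.36140228 -0.19513437  0.00753094] [ 1.79975852e+02 -1.04372288e-01 -1.09455386e+01] [-0.35474231  0.1314368   1.66466509] [ 0.08367631  0.18670188 -0.03869648] 0.536548671998148
```

Call:
drive_tool(
  increments=[0,0,0,0,0.085,0,0,0,0,0.085,0,0,0,0,0.085,0,0,0,0,0.085,0,0,-0.02,0,0.085,-0.01,0,-0.03,0,0.085,-0.01,0,-0.03,0,0.085,0,0,0,0,0.085],
)

```text
time: 11.9
tcp_pos: [0.3426, -0.1928, 0.091]
tool_rot: [179.8, -0.4, -11.0]
ft_force: [0.6, -0.9, -0.7]
opening: 0.995
gripper_force: 0.0
```

Run:
```python
from h import *
s=cam('scene');t=cam('top');r=robot.sense();print(r['tcp_pos'])
q=w2px(s,[.39,-.2,.02]).astype(int);p=w2px(t,[.39,-.2,.02]).astype(int);print(q,p)
a=s['img'][max(q[1]-40,0):q[1]+40,q[0]-45:q[0]+45];b=t['img'][p[1]-40:p[1]+40,p[0]-45:p[0]+45]
print(a.shape,b.shape)
cv2.imwrite('pics/s6.png',cv2.resize(np.hstack([a,b])[:,:,::-1],None,fx=4.4,fy=4.4,interpolation=cv2.INTER_CUBIC))
```

```text
[ 0.34107298 -0.1913509   0.08797823]
[192 169] [335 226]
(80, 90, 3) (80, 90, 3)
```

View pics/s6.png

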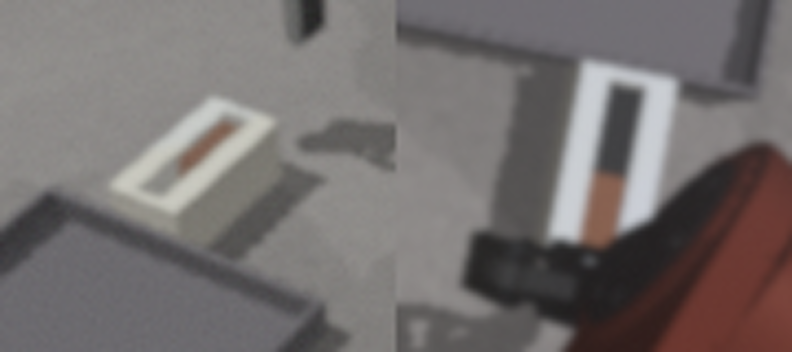

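The block now sits against the robot-side end. In the top tile the window starts at y=85 and the copper at y=172, a gap of about 42 mm against 22 mm before. It slid about 20–24 mm, so cart_b is the loose one. I'll regrip it at the centre.

Run:
```python
from h import *
t=cam('top'); f=lambda u,v: px2w(t,335-45+(u-396)/4.4,226-40+v/4.4,.040)[:2]
a,b,c=f(582,60),f(680,80),f(548,238)
print(a,b,c,np.linalg.norm(a-b))
w=(a-b);d=a-c
y1=np.degrees(np.arctan2(-w[0],w[1]));y2=np.degrees(np.arctan2(d[1],d[0]));print(y1,y2)
y=np.radians((y1+y2)/2);u=np.array([np.cos(y),np.sin(y)]);ctr=(a+b)/2-.048*u;print('ctr',ctr)
r=robot.sense();p=r['tcp_pos'];k=np.radians(r['tool_rot'][2]);D=ctr-p[:2];print(p,r['tool_rot'],'tool dx dy',D@[np.cos(k),np.sin(k)],D@[np.sin(k),-np.cos(k)])
```

```text
[ 0.44567981 -0.18815587] [ 0.43731849 -0.23511634] [ 0.36040561 -0.17348698] 0.04769902602304362
-10.095731391006275 -9.760504840334164
ctr [ 0.39421796 -0.2033603 ]
[ 0.34043079 -0.19074921  0.08703172] [ 1.79998494e+02 -1.66287925e-02 -1.09530795e+01] tool dx dy 0.05520349792966771 0.0021615224339728185
```

Call:
drive_tool(
  increments=[0.02,0.001,0,-1,0.085,0.02,0.001,0,0,0.085,0.014,0,0.015,0,0.085,0,0,0.025,0,0.085,0,0,0.025,0,0.085,0,0,0.012,0,0.085,0,0,0,0,0.06,0,0,0,0,0.04],
  squeeze=35,
)

```text
time: 12.85
tcp_pos: [0.3931, -0.2023, 0.0099]
tool_rot: [-180.0, 0.1, -9.9]
ft_force: [0.3, -0.5, -0.8]
opening: 0.689
gripper_force: 0.0
```

Call:
drive_tool(
  increments=[0,0,0,0,0.04,0,0,0,0,0.04,0,0,0,0,0.04,0,0,-0.01,0,0.04,0,0,-0.02,0,0.04,0,0,-0.03,0,0.04,0,0,-0.02,0,0.04,0,0,0,0,0.04],
)

```text
time: 13.65
tcp_pos: [0.3959, -0.2044, 0.094]
tool_rot: [179.8, -0.4, -9.9]
ft_force: [0.2, -0.1, -0.9]
opening: 0.534
gripper_force: 37.6
```

Call:
drive_tool(
  increments=[0.01,-0.002,0,1,0.04,0.025,-0.005,0,0,0.04,0.035,-0.007,0,0,0.04,0.035,-0.007,0,0,0.04,0.03,-0.006,0,0,0.04,0.02,-0.004,0,0,0.04,0.005,-0.001,0,0,0.04,0,0,0.01,0,0.04],
)

```text
time: 14.45
tcp_pos: [0.5573, -0.2015, 0.0804]
tool_rot: [180.0, -0.1, -10.9]
ft_force: [-0.4, 1.0, -2.0]
opening: 0.532
gripper_force: 37.6
```

Call:
drive_tool(
  increments=[0,0,0.02,0,0.04,0,0,0.02,0,0.04,0,0,0.012,0,0.04,0,0,0.006,0,0.04,0,0,0.003,0,0.04,0,0,0.002,0,0.04,0,0,0,0,0.04,0,0,0,0,0.04],
)

```text
time: 15.25
tcp_pos: [0.5572, -0.2016, 0.0182]
tool_rot: [180.0, -0.1, -10.9]
ft_force: [-0.7, 0.1, -2.2]
opening: 0.535
gripper_force: 37.6
```

Call:
drive_tool(
  increments=[0,0,0.001,0,0.04,0,0,0.001,0,0.04,0,0,0.001,0,0.04,0,0,0.001,0,0.04,0,0,0.001,0,0.04,0,0,0,0,0.04,0,0,0,0,0.04,0,0,0,0,0.04],
)

```text
time: 16.05
tcp_pos: [0.5571, -0.2015, 0.0162]
tool_rot: [180.0, 0.0, -10.9]
ft_force: [-7.3, 2.7, 18.7]
opening: 0.535
gripper_force: 40.0
```

Call:
drive_tool(
  increments=[0,0,0,0,0.06,0,0,0,0,0.085,0,0,0,0,0.085,0,0,0,0,0.085,0,0,-0.01,0,0.085,0,0,-0.04,0,0.085,0,0,-0.04,0,0.085,0,0,-0.04,0,0.085],
)

```text
time: 16.85
tcp_pos: [0.5562, -0.2011, 0.1439]
tool_rot: [-180.0, 0.0, -10.9]
ft_force: [1.8, -0.6, 0.4]
opening: 0.995
gripper_force: 0.0
```

Call:
drive_tool(
  increments=[-0.04,0,-0.02,0,0.085,-0.04,0,0,0,0.085,-0.04,0,0,0,0.085,-0.04,0,0,0,0.085,0,0,0,0,0.085,0,0,0,0,0.085,0,0,0,0,0.085,0,0,0,0,0.085],
)

```text
time: 17.65
tcp_pos: [0.4009, -0.1716, 0.1631]
tool_rot: [180.0, -0.1, -10.9]
ft_force: [0.3, 0.3, 0.4]
opening: 0.996
gripper_force: 0.0
```

Run:
```python
from h import *
s=cam('scene');print(robot.sense()['tcp_pos'])
cv2.imwrite('pics/s7.png',cv2.resize(s['img'][130:330,80:440,::-1],None,fx=2.2,fy=2.2,interpolation=cv2.INTER_CUBIC))
```

```text
[ 0.40070275 -0.17146929  0.16292616]
```

View pics/s7.png

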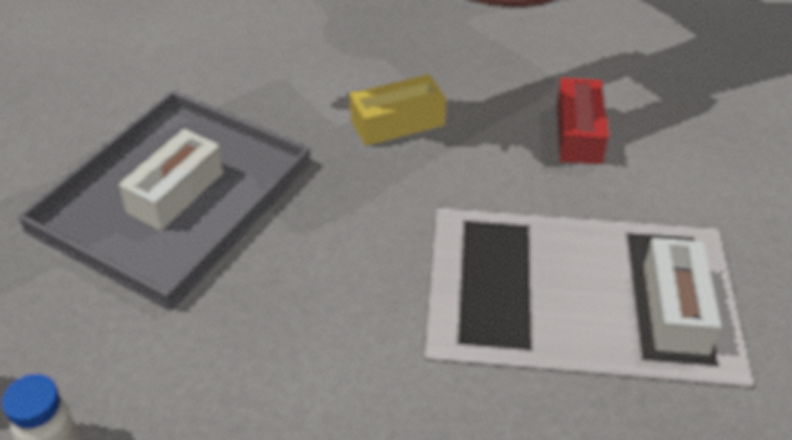

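The last picture shows cart_b lying flat in the tray at (170,178), with its block slid to the robot-side end of the window. Cart_a is untouched in its place at (685,295), and the gripper is clear of everything.

```bash
python3 -c "
from station import robot
print(robot.sign_off())"
```

```text
the job is handed in; nothing more can be done
None
```

The right cartridge (cart_b) is the loose one: its block slid 20–24 mm when tilted, and it now lies flat in the reject tray; the left one (cart_a) counts as sound by elimination, because I never picked it up or tilted it, and it is still in its place on the carrier; handed in at about 18 s.

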